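# Unlatch the specimen case

## Task

Unlatch the flat grey specimen case on the worktop so that its lid is free for the next test. First swing the keeper bar on its lid a full quarter turn aside, by its upright post, so that it no longer blocks the bolt; then draw the slide bolt fully back out of its staple by its knob, and let go.

Things in the scene. Friction and masses are not known exactly. Their poses are not given: they have to be found in the camera images.
- specimen_case: Flat case, grey sides and bare metal lid, 164 x 216 mm, lid top 48 mm above the worktop, immovable. Origin: centre of its underside; z up, y along the bolt on its lid. The bolt's staple (18 mm high block) is at its +y end. Two more 18 mm blocks guide the bolt, centred at y = 62 and -36 mm. It stands right of the shut black gauge block case, which has nothing to do with the job.
- bolt_knob (a point): On the axis of the slide bolt's upright knob, 10 mm below its top and 48 mm above the lid; at x = 0, y = 34 mm in the case's frame when shut; axes as the case's. Steel pin 13 mm in diameter, head 17 mm wide in its top 13 mm; at its foot a shoulder block 18 x 17 mm reaches 31 mm above the lid.
- bolt (a joint): Draw of the slide bolt in m: 0 = nose in the staple (shut), 0.045 = fully back at its stop. The knob moves along the case's -y by this much. Friction about 2 N; it stays where it is left. While the keeper is shut the bolt can move only about 2 mm.
- keeper_post (a point): On the axis of the keeper's upright post, a plain pin 12 mm in diameter, 10 mm below its top and 48 mm above the lid. It stands on the keeper: a dark steel bar 16 x 84 x 8 mm, top 28 mm above the lid, that swings level on a stud 46 mm from the post along this point's own -y (it turns with the keeper; z up). At the start the post is about 48 mm from the knob, on its -y side.
- keeper (a joint): Swing of the keeper about its upright stud (at x = -6, y = -60 mm in the case's frame), rad: 0 = shut, bar along the bolt, its free end just behind the knob's shoulder; grows counter-clockwise seen from above, the post going toward the case's -x; 1.57 = square to the bolt; stop at 1.65. Friction about 1 N at the post; it stays where it is left.

How it is judged:
By the outcome, as a careful person would: the job done as asked, in the order asked, and still so for the second after the job is handed in, with the robot touching nothing.
It also fails if it takes over 38 s, if anything falls off the work surface, if the arm or the gripper's body presses on something with over 40 N, if the wrist force passes 120 N, or if a joint passes its speed limit or range.

## Robot

A 6-joint arm with a two-finger parallel gripper is mounted at the origin on a cart in front of the work surface, level with it; the furniture and walls round the work are solid. World frame = base frame: x ahead of the robot, y to its left, z up, the work surface at z = 0. Lengths are in mm, angles in rad, forces in N, time in s.
With the tool pointing down it reaches from about 350 to 875 mm from the base axis. Payload 4.2 kg.
Tool frame: the origin (TCP) lies midway between the tips of the shut fingers; the grasp point (between the pads) lies 19 mm behind it (tcp_to_grasp is the distance from the TCP to the grasp point, in mm); z points along the fingers, y is the line along which they close (so a half turn about z gives the same grasp; the last joint's range is limited). The gripper opens to 85 mm and grips with 20 to 120 N. Pads are 22 mm wide; open, the fingers measure 114 mm over their backs; the gripper's body (76 mm by 85 mm) begins 54 mm behind the grasp point. The pads swing forward as they close: fully open they stand 13 mm farther back than shut.
Start: joints at [-1.005, 0.385, 0.008, 0, -1.194, -0.259], TCP at [188.772, -595.789, 198.612] pointing down, gripper open.
Joint ranges: [-3.14, 3.14], [-1.21, 2.06], [-1.07, 1.41], [-3.16, 2.05], [-2.99, -0.16], [-3.1, 3.1]. Speed limits (rad/s): [2.79, 2.79, 3.14, 3.14, 3.14, 3.14].

## Interface

Orientations are given as a unit quaternion [x, y, z, w].
In Python, from bench import read_state, get_image, job_done, tcp_to_grasp gives the robot as it stands.
- The arm moves only by the tool jog_arm, never from a script. Its argument "plan" is a list of rows, each a list of 3 entries, a list of its own where there are three numbers: the finger opening in mm, from 0 to 85.4, then the shift along the tool's x, y, z as a fraction of full scale, then the turn, a rotation vector about the tool's x, y, z as a fraction of full scale. A call has 1 to 10 rows; each row is the pose to reach, as a shift and turn from the pose commanded when the call began, along the tool's axes at that moment; what a row does not reach only later rows make up. Full scale, the value 1, is 0.1 m for a shift and 60 degrees for a turn. A row lasts 1/8 s, in which the tool goes at most 62.5 mm and 10.7 degrees, less where a joint would pass 70% of its speed; a pose out of reach is approached as far as the arm can. A call with a number of a shift or a turn outside -1 to 1 is refused whole. A call with a gripper value outside its range is refused whole. The fingers move at their own pace and stop on an object; the grip force is fixed at half the most. Time passes only in rows, so rows that repeat a pose let the fingers close. It gives the time, the measured TCP pose, the force, the opening and the grip force at its end, in the units of the state.
- read_state(): the state, without advancing time (a new reading comes with each control period).
- get_image(name): name is "scene" or "top"; returns a dict with "img" (480x640x3 uint8, red, green, blue), "range_z" (480x640 float32, mm along the optical axis (not along the pixel's ray), 0 where there is no reading), "intrinsics" (3x3 intrinsics, pixels), "extrinsics" (4x4, takes a point from camera to world coordinates). Camera axes: x right, y down, z forward; pixel columns grow to the right and rows downward; lengths in mm; the calibration is good to about 2 mm. A picture is of the moment at which its call begins.
- job_done(): hands the job in; it is judged then, once.
The state is a dict: "clock": time; "joints": joint angles; "joint_vel": joint speeds; "joint_efforts": joint torques, N m; "position": TCP position; "ee_rot": TCP orientation; "contact_force": force on the tool from outside, world axes, zero at the start; "wrist_torque": the same for the moment, N m; "gripper_width": finger opening in mm; "grasp_force": force on a finger pad.
Only numpy, scipy, OpenCV 4.12 (cv2) and the standard library are available. Lean on these libraries where they do the work, as an engineer would, in place of code of your own. Each camera call takes 0.05 s, during which the arm holds its last target. There are 200 camera calls.

## Working session

There is one attempt and no reset: what is moved stays moved. The work goes in short steps, Python scripts to look and compute and a tool call to move; the robot and the scene stay as the last step left them, time stands still between calls to the robot, and variables do not carry over. Pictures are saved under pics/ and viewed, at most 10 in all, crops included, and the job is handed in when it is done.

Besides the shell and the picture viewer there is one more tool, called after "Call:" as name(argument=value, ...) on one line, values as JSON. jog_arm: Moves the arm, as the interface text tells. Its arguments: {"type":"object","properties":{"plan":{"type":"array"}},"required":["plan"]}

```bash
mkdir -p pics
python3 - <<'E'
from bench import *
import cv2,numpy as np
for n in("scene","top"):
    d=get_image(n);cv2.imwrite(f"pics/{n}0.png",d["img"][:,:,::-1]);np.savez(f"pics/{n}0.npz",**d)
    print(n,d["extrinsics"].round(3).tolist(),d["intrinsics"].tolist())
print(read_state(),tcp_to_grasp)
E
```

```text
scene [[-0.565, -0.513, 0.646, 31.157], [-0.825, 0.332, -0.457, 334.918], [0.02, -0.791, -0.611, 600.007], [0.0, 0.0, 0.0, 1.0]] [[625.0989721241583, 0.0, 317.2310247863635], [0.0, 625.0989721241583, 242.482687499867], [0.0, 0.0, 1.0]]
top [[-0.021, -0.998, 0.067, 503.518], [-1.0, 0.021, -0.001, -38.066], [-0.0, -0.067, -0.998, 930.964], [0.0, 0.0, 0.0, 1.0]] [[617.97430625324, 0.0, 320.4499060104866], [0.0, 617.97430625324, 240.40203146627644], [0.0, 0.0, 1.0]]
{'clock': 0.1, 'joints': array([-1.00543025e+00,  3.85462000e-01,  6.80172860e-03, -4.30133650e-04,
       -1.19396869e+00, -2.58614126e-01]), 'joint_vel': array([ 0.00203072, -0.00343674,  0.0027668 ,  0.0028988 , -0.00178046,
       -0.00290057]), 'joint_efforts': array([ 4.70056202e-04, -3.93320346e+01,  1.88928008e+01,  4.19798791e+00,
       -2.63534959e-03,  1.13063871e-05]), 'position': array([ 188.58642517, -595.28457578,  197.65775151]), 'ee_rot': array([-1.52696885e-01,  9.88272625e-01,  9.19692050e-04, -1.83746098e-04]), 'contact_force': array([ 0.638048  , -1.00156922, -0.8025732 ]), 'wrist_torque': array([-0.03905583, -0.02874199, -0.05038015]), 'grasp_force': 0.0, 'gripper_width': 85.55466267290743} 18.700000000000003
```

View pics/top0.png

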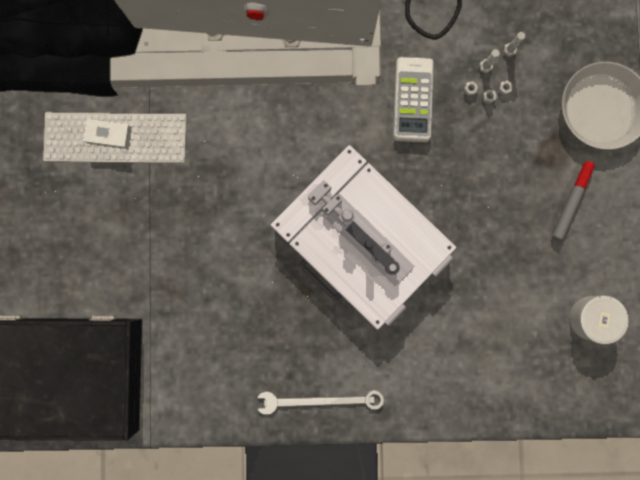

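View pics/scene0.png

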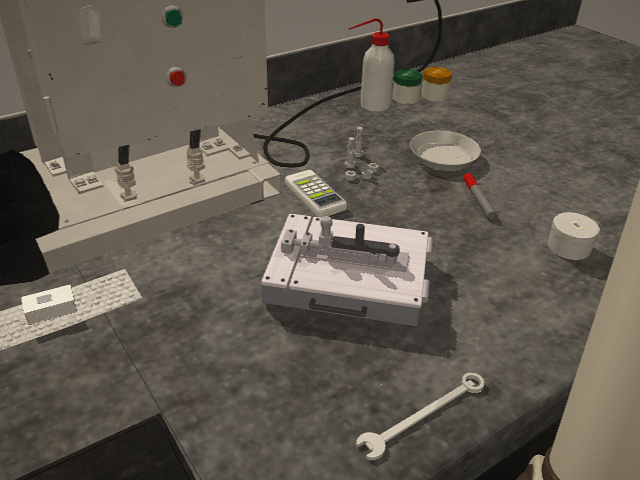

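Both views show the case turned about 45°. In the top view its lid corners are near (349,147), (455,247), (379,328) and (272,224). The staple is at upper left (320,190), the knob near (346,215) and the stud near (393,268).

```bash
cat > h.py <<'E'
import numpy as np,cv2
def cloud(d):
    z=d["range_z"];v,u=np.indices(z.shape);K=d["intrinsics"]
    P=np.stack([(u-K[0,2])/K[0,0]*z,(v-K[1,2])/K[1,1]*z,z,np.ones_like(z)],-1)@d["extrinsics"].T
    P[z==0]=np.nan;return P[...,:3]
E
python3 - <<'E'
from h import *
for n in("top","scene"):
    d=dict(np.load(f"pics/{n}0.npz"));P=cloud(d).reshape(-1,3)
    c=np.array([520,-55])if n=="top" else c
    near=np.linalg.norm(P[:,:2]-c,axis=1)<170
    L=P[near&(abs(P[:,2]-48)<6)]
    r=cv2.minAreaRect(L[:,:2].astype(np.float32));print(n,r,np.median(L[:,2]))
    c=np.array(r[0])
    T=P[near&(P[:,2]>84)&(P[:,2]<125)];
    if len(T):
        k,lab,cen=cv2.kmeans(T[:,:2].astype(np.float32),2,None,(3,50,.1),5,cv2.KMEANS_PP_CENTERS)
        for i in 0,1:
            q=T[lab[:,0]==i]; print(cen if 0 else q.mean(0).round(1),q.min(0).round(1),q.max(0).round(1),len(q))
E
```

```text
top ((565.7281494140625, -102.63360595703125), (223.68345642089844, 164.160400390625), 44.54897689819336) 48.29459499668849
[592.4 -75.6 104.8] [584.6 -83.5  96.1] [601.1 -68.4 110.2] 123
[ 553.5 -103.8  103.9] [ 548.3 -109.3   85.1] [559.6 -98.7 109.3] 69
scene ((565.598388671875, -103.33119201660156), (223.5308837890625, 167.1082763671875), 44.79468536376953) 46.60270333523954
[590.2 -74.7  97.7] [584.2 -84.5  84.1] [600.3 -68.2 105.8] 165
[ 552.1 -103.6   96.9] [ 547.4 -110.7   84.6] [560.5 -98.  106.1] 134
```

Lid height (48), the knob–post distance (48) and the size all check out. The 223 mm length includes the hinge tabs. Case +y points about 44.6° in the world, the knob is near (592,-76), the post near (553,-104) and the stud near (521,-138). I'll approach with the fingers closing across the bolt.

Call:
jog_arm(plan=[[85,[-0.5,0.36,0],[0,0,-0.17]],[85,[-1,0.72,0],[0,0,-0.34]],[85,[-1,0.72,0],[0,0,-0.45]],[85,[-1,0.72,0],[0,0,-0.45]]])

```text
clock: 0.6
position: [262.8, -496.3, 198.5]
ee_rot: [-0.379, 0.925, 0.0, -0.0]
contact_force: [0.7, 0.5, -0.1]
gripper_width: 85.4
grasp_force: 0.0
```

Call:
jog_arm(plan=[[60,[-0.5,0.08,0],[0,0,0]],[60,[-0.97,0.15,0],[0,0,0]]])

```text
clock: 0.85
position: [320.8, -417.9, 198.1]
ee_rot: [-0.377, 0.926, 0.0, -0.0]
contact_force: [0.6, -0.1, 0.4]
gripper_width: 60.0
grasp_force: 0.0
```

Call:
jog_arm(plan=[[60,[-0.5,0.08,0],[0,0,0]],[60,[-0.97,0.15,0],[0,0,0]]])

```text
clock: 1.1
position: [379.9, -338.8, 198.3]
ee_rot: [-0.377, 0.926, 0.0, -0.0]
contact_force: [0.9, 0.1, -0.4]
gripper_width: 59.8
grasp_force: 0.0
```

Call:
jog_arm(plan=[[50,[-0.5,0.08,0],[0,0,0]],[50,[-0.97,0.15,0],[0,0,0]],[50,[-0.97,0.15,0],[0,0,0]]])

```text
clock: 1.48
position: [439.4, -259.3, 198.3]
ee_rot: [-0.38, 0.925, 0.0, -0.0]
contact_force: [-0.0, 0.1, -0.3]
gripper_width: 50.0
grasp_force: 0.0
```

Call:
jog_arm(plan=[[50,[-0.5,0.08,0],[0,0,0]],[50,[-0.95,0.15,0],[0,0,0]]])

```text
clock: 1.72
position: [495.3, -183.7, 198.4]
ee_rot: [-0.377, 0.926, 0.0, -0.0]
contact_force: [0.4, -0.2, 0.0]
gripper_width: 49.8
grasp_force: 0.0
```

Call:
jog_arm(plan=[[50,[-0.5,0.08,0],[0,0,0]],[50,[-0.95,0.15,0],[0,0,0]],[50,[-0.95,0.15,0.4],[0,0,0]],[50,[-0.95,0.15,0.6],[0,0,0]],[50,[-0.95,0.15,0.6],[0,0,0]]])

```text
clock: 2.35
position: [550.8, -107.2, 136.6]
ee_rot: [-0.378, 0.926, 0.001, -0.002]
contact_force: [0.4, 0.0, -0.4]
gripper_width: 49.7
grasp_force: 0.0
```

Run:
```python
from bench import *
from h import *
d=get_image("top");a=d["img"][120:350,240:500]
e=get_image("scene");b=e["img"][170:400,220:480]
cv2.imwrite("pics/c1.png",cv2.resize(np.hstack([a,b]),(800,354))[:,:,::-1])
s=read_state();print(s["position"],s["joints"])
P=cloud(dict(np.load("pics/top0.npz"))).reshape(-1,3)
q=P[np.linalg.norm(P[:,:2]-[521.5,-137.7],axis=1)<12];print(np.percentile(q[:,2],[50,95,100]))
```

```text
[ 552.72181149 -107.05478591  139.20760416] [ 9.68213766e-02  3.29993278e-01 -2.34064573e-01  6.63345327e-04
 -1.00607560e+00 -8.91892393e-01]
[76.03311639 80.12547111 81.55101501]
```

View pics/c1.png

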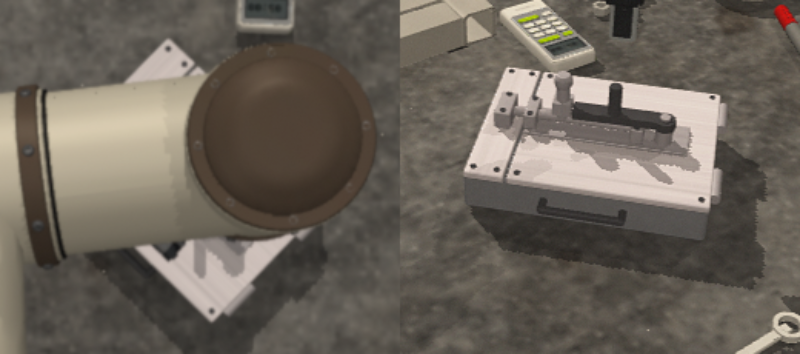

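The scene crop (right) shows the knob and post, with one dark fingertip at the top near full-frame pixel (363,176). In the top view the wrist hides the post. I'll check the tip by projection.

Run:
```python
from bench import *
from h import *
d=get_image("scene");s=read_state()
M=np.linalg.inv(d["extrinsics"])
def pj(p):
    c=M@np.r_[p,1];c=d["intrinsics"]@c[:3];return c[:2]/c[2]
p=s["position"];y=np.array([-.702,.712,0])
im=d["img"].copy()
for q,c in((p,(255,0,0)),(p+25*y,(0,255,0)),(p-25*y,(0,0,255)),(np.array([553,-104,106]),(255,255,0)),(np.array([592.4,-76,106]),(255,255,0))):
    uv=pj(q);print(q.round(),uv.round());cv2.circle(im,tuple(int(v) for v in uv.round()),2,c,-1)
cv2.imwrite("pics/c2.png",cv2.resize(im[100:300,200:460],(780,600))[:,:,::-1])
```

```text
[ 553. -107.  140.] [363. 204.]
[536. -89. 140.] [361. 215.]
[ 571. -125.  140.] [366. 194.]
[ 553 -104  106] [360. 225.]
[592. -76. 106.] [326. 218.]
```

View pics/c2.png

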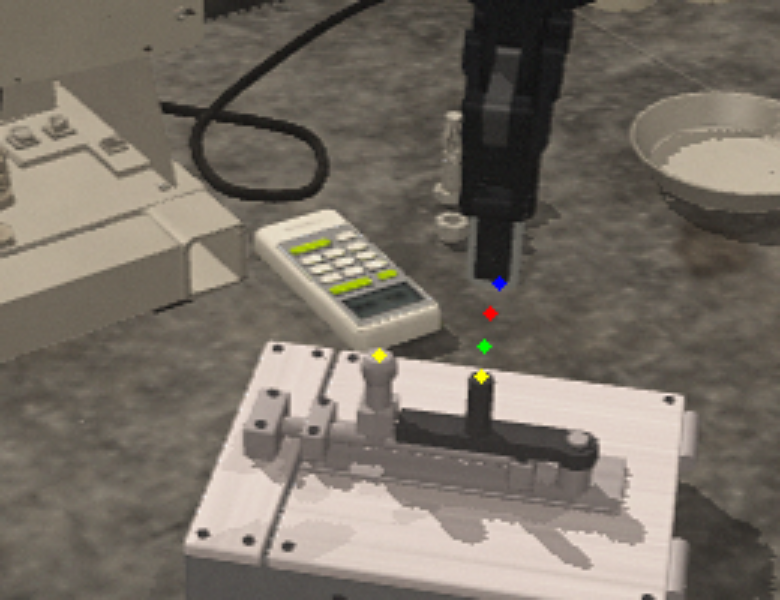

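Run:
```python
from bench import *
from h import *
d=get_image("scene");s=read_state();print(s["position"],s["gripper_width"],s["ee_rot"])
P=cloud(d)
C=np.array([[.702,-.712,0],[.712,.702,0],[0,0,1]])
for v in(180,184,188,190,192,194,196): print(v,[ ((P[v,u]-s["position"])@C.T).round().tolist() for u in (359,363,367,372)])
```

```text
[ 553.11635254 -106.64662034  139.9043595 ] 49.93716027921997 [-3.78667805e-01  9.25531852e-01 -5.11547828e-04  1.10551614e-03]
180 [[-36.0, 4.0, 58.0], [-37.0, -1.0, 60.0], [-38.0, -6.0, 61.0], [-29.0, -11.0, 56.0]]
184 [[-39.0, 4.0, 55.0], [-38.0, -1.0, 54.0], [-38.0, -6.0, 55.0], [-30.0, -11.0, 51.0]]
188 [[-36.0, 4.0, 47.0], [-35.0, -1.0, 47.0], [-36.0, -6.0, 48.0], [-29.0, -12.0, 45.0]]
190 [[-35.0, 3.0, 43.0], [-37.0, -2.0, 45.0], [-36.0, -6.0, 45.0], [-31.0, -12.0, 43.0]]
192 [[-35.0, 3.0, 41.0], [-36.0, -2.0, 41.0], [-35.0, -7.0, 42.0], [-31.0, -12.0, 40.0]]
194 [[-29.0, 4.0, 34.0], [-32.0, -2.0, 36.0], [-30.0, -6.0, 36.0], [244.0, 8.0, -142.0]]
196 [[234.0, 30.0, -143.0], [232.0, 23.0, -140.0], [236.0, 16.0, -142.0], [234.0, 7.0, -139.0]]
```

The near fingertip shows about 34 mm above the TCP, which is more than I expected. I'll close the fingers partly here, clear of the post, and measure again.

Call:
jog_arm(plan=[[26,[0,0,0],[0,0,0]],[26,[0,0,0],[0,0,0]],[26,[0,0,0],[0,0,0]]])

```text
clock: 2.92
position: [552.4, -105.9, 138.9]
ee_rot: [-0.379, 0.925, -0.0, 0.0]
contact_force: [-0.5, 0.3, 0.5]
gripper_width: 25.8
grasp_force: 0.0
```

Run:
```python
from bench import *
from h import *
d=get_image("scene");s=read_state();print(s["position"],s["gripper_width"])
P=cloud(d)
C=np.array([[.702,-.712,0],[.712,.702,0],[0,0,1]])
for v in range(180,216,3): print(v,[ ((P[v,u]-s["position"])@C.T).round().tolist() for u in (359,363,367)])
cv2.imwrite("pics/c3.png",cv2.resize(d["img"][100:300,240:460],(660,600))[:,:,::-1])
```

```text
[ 552.37834423 -105.86251202  138.80477339] 25.82568733833325
180 [[-24.0, 5.0, 52.0], [-25.0, 0.0, 54.0], [-26.0, -5.0, 55.0]]
183 [[-23.0, 5.0, 47.0], [-26.0, -0.0, 50.0], [-27.0, -5.0, 51.0]]
186 [[-25.0, 5.0, 45.0], [-23.0, -0.0, 44.0], [-26.0, -5.0, 46.0]]
189 [[-22.0, 5.0, 38.0], [-23.0, -0.0, 40.0], [-25.0, -5.0, 41.0]]
192 [[245.0, 31.0, -140.0], [-17.0, -0.0, 31.0], [-19.0, -5.0, 33.0]]
195 [[236.0, 30.0, -140.0], [236.0, 23.0, -139.0], [239.0, 16.0, -140.0]]
198 [[224.0, 28.0, -138.0], [229.0, 22.0, -140.0], [235.0, 16.0, -143.0]]
201 [[218.0, 27.0, -141.0], [221.0, 21.0, -141.0], [221.0, 14.0, -140.0]]
204 [[209.0, 26.0, -140.0], [210.0, 19.0, -140.0], [213.0, 13.0, -141.0]]
207 [[196.0, 25.0, -138.0], [201.0, 18.0, -140.0], [204.0, 12.0, -142.0]]
210 [[189.0, 23.0, -139.0], [193.0, 17.0, -141.0], [190.0, 10.0, -138.0]]
213 [[182.0, 22.0, -140.0], [184.0, 16.0, -141.0], [184.0, 9.0, -140.0]]
```

View pics/c3.png

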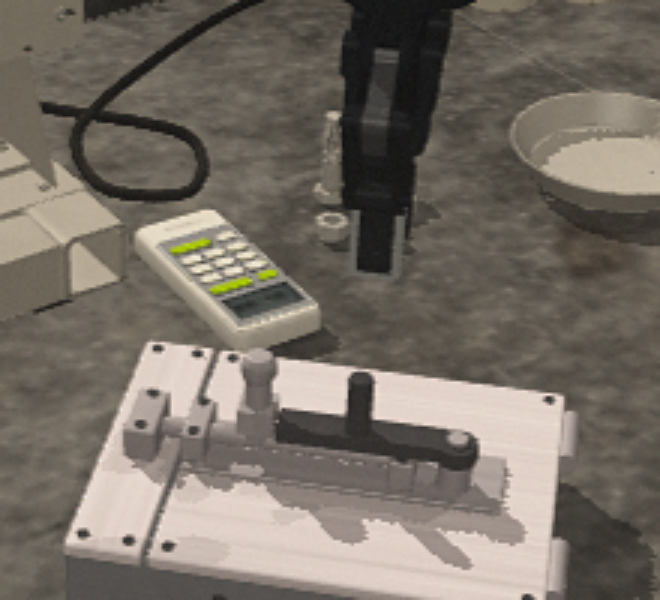

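The near fingertip, even half closed, shows about 30 mm above the reported TCP, so the true tips may sit higher than nominal. xy agrees. I'll descend to the nominal height and close. The stop width will show whether it has the post.

Call:
jog_arm(plan=[[34,[-0.02,0.01,0.1],[0,0,0]],[34,[-0.02,0.01,0.3],[0,0,0]],[34,[-0.02,0.01,0.45],[0,0,0]],[34,[-0.02,0.01,0.55],[0,0,0]],[34,[-0.02,0.01,0.55],[0,0,0]],[34,[-0.02,0.01,0.55],[0,0,0]]])

```text
clock: 3.72
position: [553.6, -103.8, 84.1]
ee_rot: [-0.379, 0.925, -0.0, 0.0]
contact_force: [-0.0, -0.8, -0.1]
gripper_width: 33.9
grasp_force: 0.0
```

Run:
```python
from bench import *
from h import *
d=get_image("scene");s=read_state();print(s["position"],s["gripper_width"],s["contact_force"])
cv2.imwrite("pics/c4.png",cv2.resize(d["img"][100:300,240:460],(660,600))[:,:,::-1])
```

```text
[ 553.62410213 -103.82230394   84.24351182] 34.017854559786414 [ 0.37877529  0.2280438  -0.37997919]
```

View pics/c4.png

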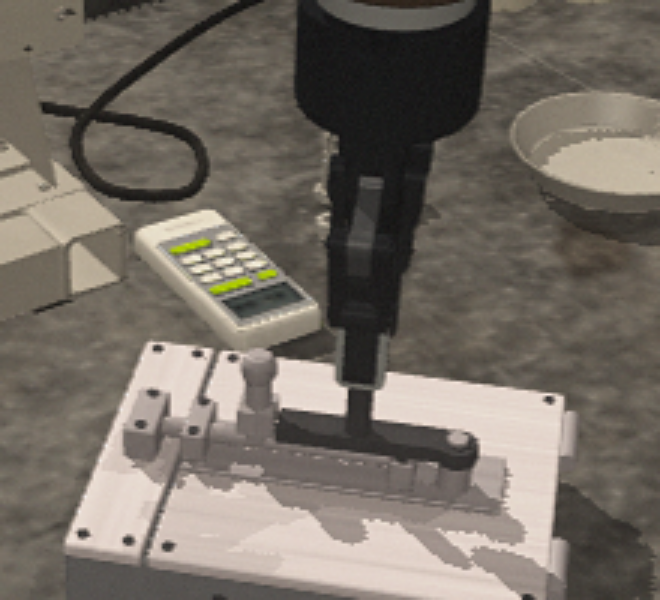

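The near tip appears level with the post's top (crop (360,385) against (362,378)), so the pads would barely catch it. I'll go 22 mm lower and close. The bar is 16 mm and the post 12 mm, so the width will show which one is held.

Call:
jog_arm(plan=[[34,[0,0,0.12],[0,0,0]],[34,[0,0,0.22],[0,0,0]],[34,[0,0,0.22],[0,0,0]],[20,[0,0,0.22],[0,0,0]],[8,[0,0,0.22],[0,0,0]],[8,[0,0,0.22],[0,0,0]],[8,[0,0,0.22],[0,0,0]],[8,[0,0,0.22],[0,0,0]]])

```text
clock: 4.78
position: [553.5, -103.8, 61.9]
ee_rot: [-0.379, 0.925, -0.0, 0.0]
contact_force: [0.3, 0.4, 0.6]
gripper_width: 9.2
grasp_force: 49.8
```

Something is held: width 9.2, grip 50 N, no side force. Swinging the first 45°.

Call:
jog_arm(plan=[[5,[0.006,0.072,0],[0,0,-0.15]],[5,[0.023,0.142,0],[0,0,-0.3]],[5,[0.05,0.209,0],[0,0,-0.45]],[5,[0.088,0.27,0],[0,0,-0.6]],[5,[0.135,0.325,0],[0,0,-0.75]],[5,[0.135,0.325,0],[0,0,-0.75]],[5,[0.135,0.325,0],[0,0,-0.75]]])

```text
clock: 5.65
position: [520.5, -91.9, 61.9]
ee_rot: [-0.705, 0.71, -0.001, -0.001]
contact_force: [1.8, -7.7, 0.1]
gripper_width: 8.9
grasp_force: 58.8
```

Run:
```python
from bench import *
from h import *
d=get_image("scene");s=read_state();print(s["position"],s["joints"],s["contact_force"])
cv2.imwrite("pics/c5.png",cv2.resize(d["img"][100:300,240:460],(660,600))[:,:,::-1])
```

```text
[520.52018069 -91.93563352  61.91987826] [ 0.13382819  0.36728553 -0.41015919  0.00325473 -0.79405755 -0.14298646] [ 1.08265192 -8.00851217  0.15068507]
```

View pics/c5.png

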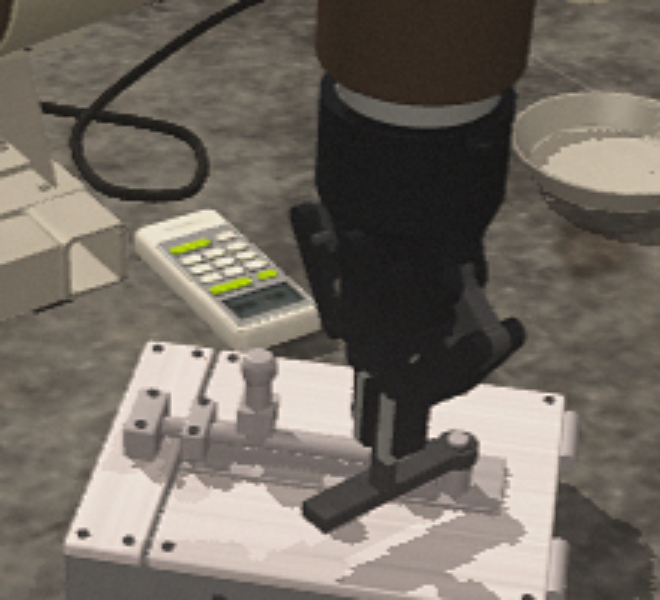

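The keeper has turned about 45° with the post in the fingers, and the free end is now at crop (320,520). The small radial load (8 N) means my arc is about 1 mm wide, so I'll trim it and continue to about 92°.

Call:
jog_arm(plan=[[5,[0.011,0.072,0],[0,0,-0.15]],[5,[0.031,0.142,0],[0,0,-0.3]],[5,[0.06,0.209,0],[0,0,-0.45]],[5,[0.098,0.27,0],[0,0,-0.6]],[5,[0.145,0.325,0],[0,0,-0.75]],[5,[0.16,0.342,0],[0,0,-0.8]],[5,[0.16,0.342,0],[0,0,-0.8]],[5,[0.16,0.342,0],[0,0,-0.8]]])

```text
clock: 6.7
position: [489.7, -107.2, 62.0]
ee_rot: [0.932, -0.362, 0.003, -0.0]
contact_force: [7.5, -8.2, -6.8]
gripper_width: 8.7
grasp_force: 58.6
```

Run:
```python
from bench import *
from h import *
s=read_state();print(s["position"],s["ee_rot"],s["joints"],s["contact_force"])
p=s["position"][:2]
for st in([521.5,-137.7],[520.6,-136.2]):
    v=p-st;print(np.hypot(*v),np.degrees(np.arctan2(v[1],v[0]))-44.6)
```

```text
[ 489.71311531 -107.21925802   62.03137338] [ 9.32363771e-01 -3.61504359e-01  3.49823783e-03 -3.99927598e-04] [ 0.11063587  0.32418888 -0.4808478   0.00366794 -0.7591891   0.71774151] [ 7.52728128 -8.21838931 -6.812983  ]
44.03954665627667 91.60167566294723
42.35425659032143 92.22364085789832
```

Call:
jog_arm(plan=[[30,[0,0,0],[0,0,0]],[40,[0,0,0],[0,0,0]],[40,[0,0,-0.1],[0,0,0]],[40,[0,0,-0.4],[0,0,0]],[40,[0,0,-0.65],[0,0,0]],[40,[0,0,-0.65],[0,0,0]],[40,[0.3,-0.45,-0.65],[0,0,0.05]],[40,[0.55,-0.92,-0.65],[0,0,0.05]],[40,[0.55,-0.92,-0.65],[0,0,0.05]],[40,[0.55,-0.92,-0.65],[0,0,0.05]]])

```text
clock: 7.95
position: [587.8, -75.0, 125.4]
ee_rot: [0.922, -0.386, -0.001, 0.001]
contact_force: [-0.2, 0.4, -0.6]
gripper_width: 40.2
grasp_force: 0.0
```

Run:
```python
from bench import *
from h import *
s=read_state();print(s["position"],s["ee_rot"],s["contact_force"])
d=get_image("scene");P=cloud(d)
cv2.imwrite("pics/c6.png",cv2.resize(d["img"][100:300,240:460],(660,600))[:,:,::-1])
# keeper bar: dark, height ~76 ; post
im=d["img"].astype(int).max(-1)
q=P.reshape(-1,3);m=(np.linalg.norm(q[:,:2]-[505,-120],axis=1)<75)&(im.reshape(-1)<75)
b=q[m&(abs(q[:,2]-76)<5)];(c,(w,h),a)=cv2.minAreaRect(b[:,:2].astype(np.float32));print(len(b),c,w,h,a)
vx,vy,_,_=cv2.fitLine(b[:,:2].astype(np.float32),cv2.DIST_HUBER,0,.01,.01).ravel();print("bar dir",np.degrees(np.arctan2(vy,vx)))
t=q[m&(q[:,2]>88)&(q[:,2]<112)];print(len(t),t.mean(0))
```

```text
[587.78462545 -74.95284128 125.41271136] [ 9.22468575e-01 -3.86069554e-01 -1.33238366e-03  5.02400087e-04] [-0.21995678  0.37467271 -0.61513182]
230 (493.3742370605469, -110.08753967285156) 17.476577758789062 91.21192169189453 46.47203826904297
bar dir -38.5847
116 [ 485.45728771 -105.38393187   98.06672287]
```

View pics/c6.png

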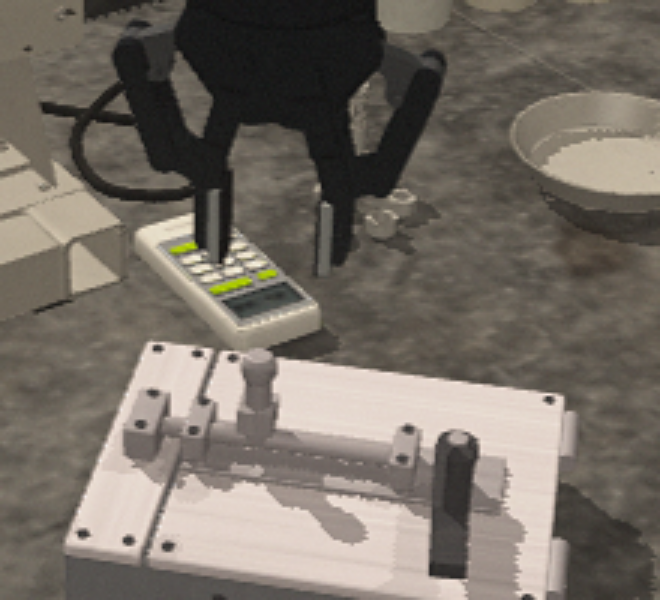

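The keeper bar now points down-picture, from its stud at crop (458,437) to its end at (450,575), square to the bolt. The box fit gives about 92°. The bolt is unblocked and the gripper stands above the knob at (259,355). Going down on the knob and closing.

Call:
jog_arm(plan=[[44,[0.04,-0.03,0.15],[0,0,0]],[44,[0.04,-0.03,0.35],[0,0,0]],[44,[0.04,-0.03,0.52],[0,0,0]],[44,[0.04,-0.03,0.61],[0,0,0]],[44,[0.04,-0.03,0.61],[0,0,0]],[25,[0.04,-0.03,0.61],[0,0,0]],[8,[0.04,-0.03,0.61],[0,0,0]],[8,[0.04,-0.03,0.61],[0,0,0]],[8,[0.04,-0.03,0.61],[0,0,0]],[8,[0.04,-0.03,0.61],[0,0,0]]])

```text
clock: 9.25
position: [594.7, -75.7, 66.6]
ee_rot: [0.923, -0.386, 0.001, -0.0]
contact_force: [-0.8, 1.4, 5.8]
gripper_width: 12.0
grasp_force: 59.0
```

Gripped (width 12, 59 N). Drawing the bolt back.

Call:
jog_arm(plan=[[5,[0,0.08,0],[0,0,0]],[5,[0,0.16,0],[0,0,0]],[5,[0,0.24,0],[0,0,0]],[5,[0,0.32,0],[0,0,0]],[5,[0,0.39,0],[0,0,0]],[5,[0,0.44,0],[0,0,0]],[5,[0,0.46,0],[0,0,0]],[5,[0,0.46,0],[0,0,0]],[5,[0,0.46,0],[0,0,0]]])

```text
clock: 10.38
position: [562.9, -107.1, 66.6]
ee_rot: [0.923, -0.386, 0.002, -0.001]
contact_force: [0.9, 5.1, 5.1]
gripper_width: 12.1
grasp_force: 59.0
```

Call:
jog_arm(plan=[[5,[0,0.015,0],[0,0,0]],[5,[0,0.025,0],[0,0,0]],[5,[0,0.025,0],[0,0,0]]])

```text
clock: 10.75
position: [562.9, -107.3, 66.6]
ee_rot: [0.923, -0.386, 0.003, -0.003]
contact_force: [3.3, 10.0, 3.4]
gripper_width: 12.1
grasp_force: 58.8
```

The force rose with no further motion, so the bolt is at its stop. Releasing, rising and backing off.

Call:
jog_arm(plan=[[25,[0,0.02,0],[0,0,0]],[40,[0,0,0],[0,0,0]],[40,[0,0,-0.05],[0,0,0]],[40,[0,0,-0.3],[0,0,0]],[40,[0,0,-0.7],[0,0,0]],[40,[0,0,-1],[0,0,0]],[40,[0.4,0,-1],[0,0,0]],[40,[0.9,0,-1],[0,0,0]],[40,[0.9,0,-1],[0,0,0]]])

```text
clock: 11.88
position: [623.2, -176.3, 164.2]
ee_rot: [0.922, -0.388, -0.001, 0.001]
contact_force: [-0.7, 0.1, -0.2]
gripper_width: 40.2
grasp_force: 0.0
```

Run:
```python
from bench import *
from h import *
s=read_state();print(s["position"],s["contact_force"],s["gripper_width"])
d=get_image("scene");P=cloud(d).reshape(-1,3)
cv2.imwrite("pics/c7.png",cv2.resize(d["img"][100:300,240:460],(660,600))[:,:,::-1])
c=np.array([568.4,-99.9]);C=np.array([[.702,-.712],[.712,.702]])
q=np.c_[(P[:,:2]-c)@C.T,P[:,2]]
for n,(x,y) in {"knob":(0,-11),"post":(-52,-60)}.items():
    t=q[(abs(q[:,0]-x)<20)&(abs(q[:,1]-y)<25)&(q[:,2]>86)&(q[:,2]<112)];print(n,len(t),t.mean(0).round(1))
```

```text
[ 623.15751655 -176.34310881  164.1714914 ] [-0.65770908  0.09202309 -0.24630186] 40.20668096380294
knob 156 [ -2.9 -11.2  98.8]
post 138 [-54.  -63.4  97.5]
```

View pics/c7.png

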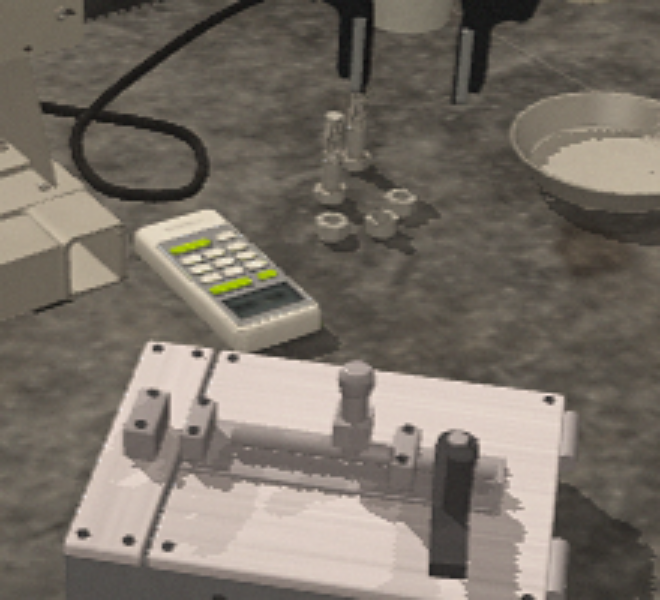

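The bolt nose is out of the staple and the knob is at crop (356,370), case y = -11, as it should be. The keeper is still square with its post at y ≈ -62, and the gripper is clear.

```bash
python3 -c "from bench import *;print(job_done())"
```

```text
the job is handed in; nothing more can be done
None
```

The case is unlatched and handed in at about 12 s: the keeper was swung about 92° aside first, then the bolt drawn about 45 mm to its stop and released, with the gripper clear. No verdict came back.

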